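# Cull the damaged gel combs

## Task

Lift the lid off the metal discard pot by its knob and lay it on the green mat. Then clear the blue gel combs off the bench: every damaged comb (a snapped-off tooth, a spine broken short or a bent spine) goes into the pot and every sound one inside the white tray. Leave the lab's other things where they are, and when all combs are sorted put the lid squarely back on the pot.

Things in the scene. Friction and masses are not known exactly. Their poses are not given: they have to be found in the camera images.
- comb1: Blue gel comb, may be absent. Sound: straight spine 100 (x) by 16 (y), 20 high, with five teeth 12 wide, 24 long, 5 thick, pitch 21, low on its +y side. Damaged: the last tooth snapped to a 3 mm stub, or the spine broken short (56 long, three teeth), or the spine bent 30 degrees sideways 12 past its centre. Origin: centre of the (straight) spine's underside; z up as it lies. 40 to 80 g.
- comb1_tip (a point): Middle of the free end of the last tooth (at the +x end) of comb1, or of its stub. On a sound comb at x = 42, y = 32 mm in the comb's frame, within reading noise; on every damaged comb more than 15 mm from there.
- comb2: Blue gel comb, may be absent. Sound: straight spine 100 (x) by 16 (y), 20 high, with five teeth 12 wide, 24 long, 5 thick, pitch 21, low on its +y side. Damaged: the last tooth snapped to a 3 mm stub, or the spine broken short (56 long, three teeth), or the spine bent 30 degrees sideways 12 past its centre. Origin: centre of the (straight) spine's underside; z up as it lies. 40 to 80 g.
- comb2_tip (a point): Middle of the free end of the last tooth (at the +x end) of comb2, or of its stub. On a sound comb at x = 42, y = 32 mm in the comb's frame, within reading noise; on every damaged comb more than 15 mm from there.
- comb3: Blue gel comb, may be absent. Sound: straight spine 100 (x) by 16 (y), 20 high, with five teeth 12 wide, 24 long, 5 thick, pitch 21, low on its +y side. Damaged: the last tooth snapped to a 3 mm stub, or the spine broken short (56 long, three teeth), or the spine bent 30 degrees sideways 12 past its centre. Origin: centre of the (straight) spine's underside; z up as it lies. 40 to 80 g.
- comb3_tip (a point): Middle of the free end of the last tooth (at the +x end) of comb3, or of its stub. On a sound comb at x = 42, y = 32 mm in the comb's frame, within reading noise; on every damaged comb more than 15 mm from there.
- comb4: Blue gel comb, may be absent. Sound: straight spine 100 (x) by 16 (y), 20 high, with five teeth 12 wide, 24 long, 5 thick, pitch 21, low on its +y side. Damaged: the last tooth snapped to a 3 mm stub, or the spine broken short (56 long, three teeth), or the spine bent 30 degrees sideways 12 past its centre. Origin: centre of the (straight) spine's underside; z up as it lies. 40 to 80 g.
- comb4_tip (a point): Middle of the free end of the last tooth (at the +x end) of comb4, or of its stub. On a sound comb at x = 42, y = 32 mm in the comb's frame, within reading noise; on every damaged comb more than 15 mm from there.
- comb5: Blue gel comb, may be absent. Sound: straight spine 100 (x) by 16 (y), 20 high, with five teeth 12 wide, 24 long, 5 thick, pitch 21, low on its +y side. Damaged: the last tooth snapped to a 3 mm stub, or the spine broken short (56 long, three teeth), or the spine bent 30 degrees sideways 12 past its centre. Origin: centre of the (straight) spine's underside; z up as it lies. 40 to 80 g.
- comb5_tip (a point): Middle of the free end of the last tooth (at the +x end) of comb5, or of its stub. On a sound comb at x = 42, y = 32 mm in the comb's frame, within reading noise; on every damaged comb more than 15 mm from there.
- comb6: Blue gel comb, may be absent. Sound: straight spine 100 (x) by 16 (y), 20 high, with five teeth 12 wide, 24 long, 5 thick, pitch 21, low on its +y side. Damaged: the last tooth snapped to a 3 mm stub, or the spine broken short (56 long, three teeth), or the spine bent 30 degrees sideways 12 past its centre. Origin: centre of the (straight) spine's underside; z up as it lies. 40 to 80 g.
- comb6_tip (a point): Middle of the free end of the last tooth (at the +x end) of comb6, or of its stub. On a sound comb at x = 42, y = 32 mm in the comb's frame, within reading noise; on every damaged comb more than 15 mm from there.
- comb7: Blue gel comb, may be absent. Sound: straight spine 100 (x) by 16 (y), 20 high, with five teeth 12 wide, 24 long, 5 thick, pitch 21, low on its +y side. Damaged: the last tooth snapped to a 3 mm stub, or the spine broken short (56 long, three teeth), or the spine bent 30 degrees sideways 12 past its centre. Origin: centre of the (straight) spine's underside; z up as it lies. 40 to 80 g.
- comb7_tip (a point): Middle of the free end of the last tooth (at the +x end) of comb7, or of its stub. On a sound comb at x = 42, y = 32 mm in the comb's frame, within reading noise; on every damaged comb more than 15 mm from there.
- pot: Round open discard pot, bare metal, outer diameter 160, height 75, wall and floor 4 thick; fixed to the bench. Origin: centre of its underside, z up.
- lid: Loose round steel lid, at first on the pot. From its origin (centre of its underside) up: plug diameter 140 from 0 to 6, flange diameter 160 to 10, black knob: stem diameter 16 to 20, head diameter 30 to 44. The plug drops into the pot's mouth (152 wide); origin 69 above the pot's when closed, 0 on the bench. 180 to 290 g.
- tray: White open tray 250 (x) by 180 (y), 40 high, walls 4 thick, floor about 4; fixed. Origin: centre of its underside.
- mat: Green square mat 180 by 180, 1 thick, flat on the bench: the place for the lid. Origin: its centre.
- tipbox: Bystander: green box with white top, 70 x 50 x 45. Origin: centre of its underside.
- coolblock: Bystander: aluminium cooling block, 75 x 50 x 30. Origin: centre of its underside.
- dish: Bystander: closed round dish with a red top, diameter 64, height 23. Origin: centre of its underside.
- slidebox: Bystander: yellow box with a black band, 50 x 70 x 24. Origin: centre of its underside.
- stopwatch: Bystander: orange timer, 60 x 55 x 22. Origin: centre of its underside.

How it is judged:
On the way, in this order (a step that is already met when the one before it is completed fails the run):
1. the lid lies flat on the green mat, let go (horizontal distance between lid and mat below 0.06 m and height (world z) of lid below 0.012 m and angle between lid's own z axis and vertical below 0.1 rad and contact force between the fingers and lid below 0.1 N), for 0.3 s.
2. every sound comb is in the tray and every damaged comb in the pot (x of comb1 in the frame of tray between -0.12 and 0.12 m and y of comb1 in the frame of tray between -0.085 and 0.085 m and z of each of comb1, comb1_tip, comb3, comb3_tip, comb5, comb5_tip, comb7, comb7_tip in the frame of tray below 0.06 m and x of comb3 in the frame of tray between -0.12 and 0.12 m and y of comb3 in the frame of tray between -0.085 and 0.085 m and x of comb5 in the frame of tray between -0.12 and 0.12 m and y of comb5 in the frame of tray between -0.085 and 0.085 m and x of comb7 in the frame of tray between -0.12 and 0.12 m and y of comb7 in the frame of tray between -0.085 and 0.085 m and horizontal distance between each of comb2, comb4, comb6 and pot below 0.076 m and z of each of comb2, comb2_tip, comb4, comb4_tip, comb6, comb6_tip in the frame of pot below 0.072 m), for 0.3 s.
At the end, for the whole second after the job is handed in: Sound combs wholly inside the tray (origin within its walls, nothing more than 60 mm above its underside), damaged combs inside the pot, below its rim; the lid seated on the pot (centred within 12 mm, height within 4 mm, level within 0.05 rad); all at rest (all of step 2 and horizontal distance between lid and pot below 0.012 m and z of lid in the frame of pot between 0.064 and 0.0725 m and angle between lid's own z axis and vertical below 0.05 rad and linear speed of each of comb1, comb2, comb3, comb4, comb5, comb6, comb7, lid below 0.03 m/s); the robot touches nothing.
It fails at once if a bystander is moved more than 5 cm (distance of any of tipbox, coolblock, stopwatch, dish, slidebox from where it was at the start of the episode above 0.05 m).
Of comb1, comb3, comb5, comb7 only 3 to 4 are there at a start; the rules pass over those that are not, and their reading is None.
Of comb2, comb4, comb6 only 2 to 3 are there at a start; the rules pass over those that are not, and their reading is None.
At some moment in a run one of comb1, comb2, comb3, comb4, comb5, comb6, comb7 may be knocked a few centimetres aside while the robot is not near it.
Once in a run the grip may slacken for a moment while it holds something.
It also fails if it takes over 210 s, if anything falls off the work surface, if the arm or the gripper's body presses on something with over 40 N, if the wrist force passes 120 N, or if a joint passes its speed limit or range.

## Robot

A 6-joint arm with a two-finger parallel gripper is mounted at the origin on the work surface. World frame = base frame: x ahead of the robot, y to its left, z up, the work surface at z = 0. Lengths are in m, angles in rad, forces in N, time in s.
With the tool pointing down it reaches from about 0.35 to 0.775 m from the base axis. Payload 5.5 kg.
Tool frame: the origin (TCP) lies midway between the tips of the shut fingers; the grasp point (between the pads) lies 19 mm behind it (env.grasp_offset is the distance from the TCP to the grasp point, in m); z points along the fingers, y is the line along which they close (so a half turn about z gives the same grasp; the last joint's range is limited). The gripper opens to 85 mm and grips with 20 to 120 N. Pads are 22 mm wide; open, the fingers measure 114 mm over their backs; the gripper's body (76 mm by 85 mm) begins 54 mm behind the grasp point. The pads swing forward as they close: fully open they stand 13 mm farther back than shut.
Start: joints at [-1.318, 0.313, 0.046, 1.304, 0, 1.431], TCP at [0.22, -0.531, 0.231] pointing down, gripper open.
Joint ranges: [-2.76, 2.76], [-0.86, 1.69], [-1.03, 1.26], [-2.2, 2.34], [-1.47, 1.5], [-3.14, 3.14]. Speed limits (rad/s): [2.57, 2.57, 3.14, 3.14, 3.14, 3.14].

## Interface

Orientations are given as a rotation vector (axis times angle).
In Python, from workcell import env gives the robot as it stands. The module is installed in compiled form; this text tells all that it offers.
- The arm moves only by the tool move_arm, never from a script. Its argument "plan" is a list of rows, each a list of 2 entries, a list of its own where there are three numbers: the shift along the tool's x, y, z in cm, then the turn about the tool's z in degrees. A call has 1 to 20 rows; each row shifts and turns the commanded pose from where the row before left it, along the tool's axes as they then stand; what a row does not reach is not made up. A row lasts 1/8 s, in which the tool goes at most 62.5 mm and 10.7 degrees, less where a joint would pass 70% of its speed; a pose out of reach is approached as far as the arm can. A call with a gripper value outside its range is refused whole. "claw" is the finger opening in cm, from 0 to 8.54, set as the call begins (left out, the last holds). The fingers move at their own pace and stop on an object; "squeeze" is the grip in N (left out, the last holds). Time passes only in rows, so rows that do not move let the fingers close. It gives the time, the measured TCP pose, the force, the opening and the grip force at its end, in the units of the state.
- env.sense(): the state, without advancing time (a new reading comes with each control period).
- env.get_image(name): name is "side" or "top"; returns a dict with "pixels" (420x560x3 uint8, red, green, blue), "depth" (420x560 float32, m along the optical axis (not along the pixel's ray), 0 where there is no reading), "mtx" (3x3 intrinsics, pixels), "rvec" (rotation vector, rad) and "tvec" (3), from world to camera coordinates, as OpenCV has them. Camera axes: x right, y down, z forward; pixel columns grow to the right and rows downward; lengths in m; the calibration is good to about 2 mm. A picture is of the moment at which its call begins.
- env.close_job(): hands the job in; it is judged then, once.
Trained networks look in a picture, given as the dict that the camera call returned (one of the last four; its "shot" number tells which), for a name from the list of things; names that differ only in an ending like _2 or _b are one class to them, and where a whole thing is asked for, a point or a joint stands for the part that bears it (a point fixed in the world has none). Each returns a list of dicts, best first, with "conf" (0 to 1); they miss things now and then, are a little off and sometimes report something else, mostly with a low value. They report only what shows in the picture. A call takes as long as a camera call.
- env.boxes_of(picture, query): "point" ([x, y, z] in m, in world coordinates, good to about 4 mm: the middle of the surface that is visible of it).
The state is a dict: "clock": time; "q": joint angles; "qd": joint speeds; "joint_efforts": joint torques, N m; "position": TCP position; "eef_rot": TCP orientation; "force": force on the tool from outside, world axes, zero at the start; "moment": the same for the moment, N m; "grip_width": finger opening in m; "grasp_force": force on a finger pad.
Only numpy, scipy, OpenCV 4.12 (cv2) and the standard library are available. Lean on these libraries where they do the work, as an engineer would, in place of code of your own. Each camera call takes 0.05 s, during which the arm holds its last target. There are 200 camera calls.

## Working session

There is one attempt and no reset: what is moved stays moved. The work goes in short steps, Python scripts to look and compute and a tool call to move; the robot and the scene stay as the last step left them, time stands still between calls to the robot, and variables do not carry over. Pictures are saved under pics/ and viewed, at most 14 in all, crops included, and the job is handed in when it is done.

Besides the shell and the picture viewer there is one more tool, called as name([rows], argument=value, ...), one row to a line, values as JSON. move_arm: Moves the arm, as the interface text tells. Its arguments: {"type":"object","properties":{"plan":{"type":"array"},"claw":{"type":"number"},"squeeze":{"type":"number"}},"required":["plan"]}

```bash
mkdir -p pics; cat > h.py <<'E'
import numpy as np, cv2
from workcell import env
def world(im):
    R,_=cv2.Rodrigues(np.array(im["rvec"],float)); t=np.array(im["tvec"],float).ravel(); K=np.array(im["mtx"])
    d=im["depth"]; v,u=np.mgrid[:d.shape[0],:d.shape[1]]
    p=np.stack([(u-K[0,2])/K[0,0]*d,(v-K[1,2])/K[1,1]*d,d],-1)
    return (p-t)@R
def save(im,n): cv2.imwrite(f"pics/{n}.png",np.ascontiguousarray(im["pixels"][:,:,::-1]))
E
python3 - <<'E'
from h import *
s=env.sense(); print(s["clock"],s["position"],s["eef_rot"],env.grasp_offset)
im=env.get_image("top"); save(im,"top1"); im2=env.get_image("side"); save(im2,"side1")
R,_=cv2.Rodrigues(np.array(im["rvec"])); print(-R.T@np.array(im["tvec"]).ravel(),R.round(2).tolist(),im["mtx"])
for n in ["pot","lid","tray","mat","tipbox","coolblock","dish","slidebox","stopwatch","comb1","comb2"]:
    print(n,[(np.round(b["point"],3).tolist(),round(b["conf"],2)) for b in env.boxes_of(im,n)])
E
```

```text
0.0 [ 0.21995785 -0.53070547  0.23039111] [-3.07939178e+00 -6.12659666e-01  1.24058661e-04] 0.0187
[ 0.35931429 -0.0158817   1.05112042] [[0.08, -1.0, -0.0], [-0.97, -0.08, -0.21], [0.21, 0.02, -0.98]] [[434.00090262   0.         284.01377595]
 [  0.         434.00090262 210.82335652]
 [  0.           0.           1.        ]]
pot [([0.444, -0.297, 0.044], 0.89), ([0.562, 0.199, 0.011], 0.73)]
lid [([0.469, -0.363, 0.077], 0.95)]
tray [([0.468, 0.374, 0.004], 0.72)]
mat [([0.704, -0.013, 0.001], 0.83)]
tipbox [([0.424, 0.099, 0.043], 0.56)]
coolblock [([0.543, -0.098, 0.027], 0.71)]
dish [([0.663, -0.247, 0.026], 0.82)]
slidebox [([0.663, 0.234, 0.027], 0.57), ([0.419, 0.101, 0.045], 0.27), ([0.561, -0.002, 0.024], 0.16)]
stopwatch [([0.56, -0.001, 0.02], 0.83)]
comb1 [([0.547, -0.199, 0.011], 0.97), ([0.431, 0.199, 0.018], 0.96), ([0.421, -0.193, 0.017], 0.85), ([0.558, 0.111, 0.021], 0.78), ([0.563, 0.198, 0.014], 0.76), ([0.44, -0.094, 0.016], 0.67)]
comb2 [([0.547, -0.199, 0.011], 0.97), ([0.431, 0.199, 0.018], 0.96), ([0.421, -0.193, 0.017], 0.85), ([0.558, 0.111, 0.021], 0.78), ([0.563, 0.198, 0.014], 0.76), ([0.44, -0.094, 0.016], 0.67)]
```

View pics/top1.png

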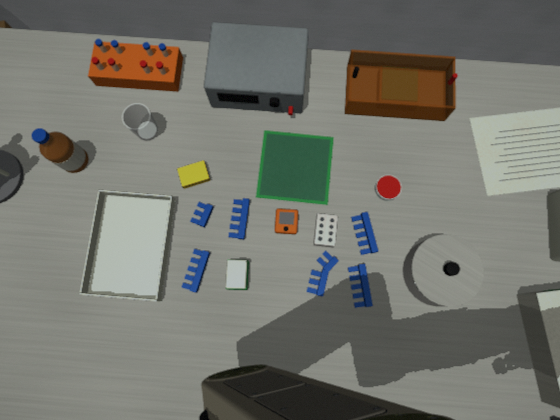

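View pics/side1.png

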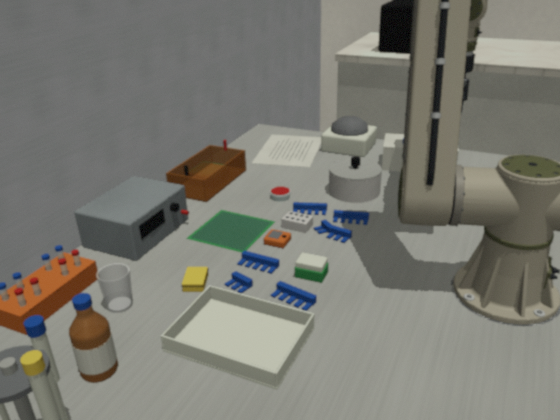

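Top view: six combs, at about (239,219), (202,214) short, (196,271), (321,274) bent, (365,233) and (360,285). The lidded pot is at (447,270), its knob at (452,268), the mat at (296,167) and the tray at (128,245). Next I zoom in on the combs and measure.

```bash
cat >> h.py <<'E'
def combs(im, amin=120):
    W=world(im); hsv=cv2.cvtColor(im["pixels"],cv2.COLOR_RGB2HSV)
    m=((hsv[...,0]>100)&(hsv[...,0]<130)&(hsv[...,1]>130)&(W[...,2]<0.09)&(W[...,0]>.3)&(W[...,0]<.8)&(abs(W[...,1])<.6)).astype(np.uint8)
    n,l,st,c=cv2.connectedComponentsWithStats(m)
    out=[]
    for i in range(1,n):
        if st[i,4]<amin: continue
        P=W[l==i]; out.append((c[i],st[i,4],P))
    return out
E
python3 - <<'E'
from h import *
im=env.get_image("top"); tiles=[]
W=world(im)
for c,a,P in combs(im):
    S=P[P[:,2]>0.014]
    (cx,cy),(w,h),ang=cv2.minAreaRect((S[:,:2]*1000).astype(np.float32))
    bp=cv2.boxPoints(((cx,cy),(w,h),ang)); e=max([bp[1]-bp[0],bp[2]-bp[1]],key=np.linalg.norm)
    print(c.round(),a,"spine",round(cx),round(cy),"size",round(max(w,h)),round(min(w,h)),"yaw",round(np.degrees(np.arctan2(e[1],e[0]))%180,1),"allmean",(P.mean(0)*1000).round(), "zmax",round(np.percentile(P[:,2],95),4))
    x,y=c.astype(int); tiles.append(cv2.resize(im["pixels"][y-28:y+28,x-28:x+28],(250,250),interpolation=cv2.INTER_CUBIC))
cv2.imwrite("pics/z1.png",np.vstack([np.hstack(tiles[:3]),np.hstack(tiles[3:6])])[:,:,::-1])
Q=W.reshape(-1,3)
def cl(n,m): p=Q[m]; print(n,len(p),((p.max(0)+p.min(0))*500).round(),np.ptp(p,axis=0).round(3),np.median(p,0).round(3))
near=(np.hypot(Q[:,0]-.46,Q[:,1]+.36)<.13)
cl("knob",near&(Q[:,2]>.1)); cl("flange",near&(Q[:,2]>.068)&(Q[:,2]<.09))
hsv=cv2.cvtColor(im["pixels"],cv2.COLOR_RGB2HSV).reshape(-1,3)
cl("mat",(hsv[:,0]>50)&(hsv[:,0]<90)&(hsv[:,1]>90)&(Q[:,0]>.58)&(abs(Q[:,1])<.15)&(Q[:,2]<.02))
cl("tray",(Q[:,2]>.032)&(Q[:,2]<.05)&(Q[:,1]>.22)&(Q[:,1]<.55)&(Q[:,0]>.3)&(Q[:,0]<.62))
q=Q[(Q[:,2]>.032)&(Q[:,2]<.05)&(Q[:,1]>.22)&(Q[:,1]<.55)&(Q[:,0]>.3)&(Q[:,0]<.62)]
print(cv2.minAreaRect((q[:,:2]*1000).astype(np.float32)))
E
```

```text
[240. 219.] 451 spine 558 102 size 97 16 yaw 177.8 allmean [557. 111.  13.] zmax 0.0222
[203. 214.] 260 spine 559 196 size 54 17 yaw 163.3 allmean [561. 203.  14.] zmax 0.0219
[365. 233.] 505 spine 548 -204 size 99 14 yaw 16.9 allmean [ 545. -196.   12.] zmax 0.0221
[196. 270.] 494 spine 423 193 size 98 17 yaw 169.1 allmean [424. 201.  14.] zmax 0.0223
[322. 274.] 487 spine 436 -104 size 97 23 yaw 159.8 allmean [438. -96.  13.] zmax 0.0223
[361. 286.] 532 spine 421 -199 size 98 15 yaw 12.7 allmean [ 419. -190.   12.] zmax 0.0222
knob 169 [ 466. -368.  108.] [0.029 0.028 0.016] [ 0.466 -0.367  0.112]
flange 3927 [ 467. -369.   76.] [0.159 0.159 0.016] [ 0.464 -0.366  0.079]
mat 4725 [704. -13.   0.] [0.184 0.182 0.015] [ 0.702 -0.013  0.   ]
tray 862 [472. 367.  39.] [0.251 0.183 0.014] [0.47  0.38  0.039]
((472.4683532714844, 366.95574951171875), (182.56797790527344, 250.36427307128906), 89.68476104736328)
```

View pics/z1.png

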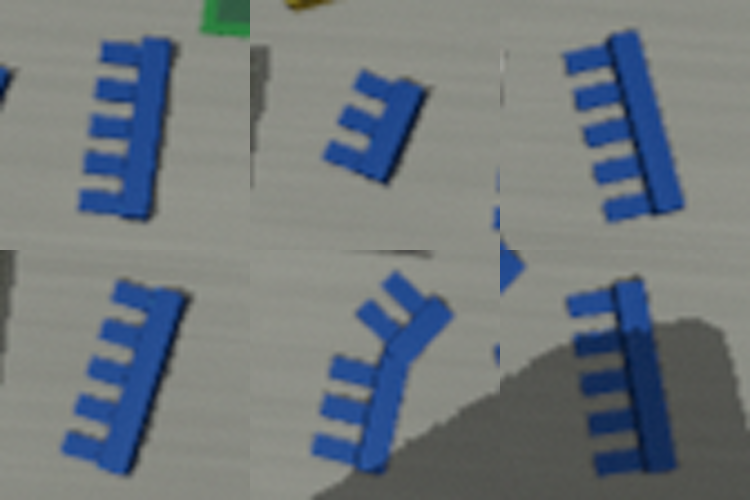

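All four full-length combs have five teeth: (558,102), (548,-204), (423,193) and (421,-199) mm. The short one (559,196) and the bent one (436,-104) are damaged. Knob at (466,-367), z 112; mat at (704,-13).

```bash
cat >> h.py <<'E'
def pose():
    s=env.sense(); R,_=cv2.Rodrigues(np.array(s["eef_rot"])); return np.array(s["position"])*1000,np.degrees(np.arctan2(R[1,0],R[0,0]))
def go(*wps, start=None):
    """wps (x,y,z mm, psi deg). prints compact rows: n x [shift cm],turn"""
    p,psi=start if start else pose(); p=np.array(p,float)
    print("from",p.round(1),round(psi,1))
    for w in wps:
        t=(w[3]-psi+180)%360-180 if abs(w[3]-psi)>200 else w[3]-psi
        n=int(np.ceil(abs(t)/10-.02))
        if abs(t)>.3: print(f"  turn {n} x [[0,0,0],{-t/n:.2f}]")
        psi=psi+t; a=np.radians(psi); d=np.array(w[:3])-p
        l=np.array([d@[np.cos(a),np.sin(a),0],d@[np.sin(a),-np.cos(a),0],-d[2]])/10
        n=max(1,int(np.ceil(np.linalg.norm(l)/5))); print(f"  move {n} x",(l/n).round(2).tolist()); p=np.array(w[:3],float)
E
python3 -c "
from h import *
go((466,-367,200,180),(466,-367,86,180))"
```

```text
from [ 220.1 -531.3  231.4] 22.5
  turn 16 x [[0,0,0],-9.84]
  move 6 x [-4.1, 2.74, 0.52]
  move 3 x [0.0, 0.0, 3.8]
```

move_arm([
  [[0,0,0],-9.84],
  [[0,0,0],-9.84],
  [[0,0,0],-9.84],
  [[0,0,0],-9.84],
  [[0,0,0],-9.84],
  [[0,0,0],-9.84],
  [[0,0,0],-9.84],
  [[0,0,0],-9.84],
  [[0,0,0],-9.84],
  [[0,0,0],-9.84],
  [[0,0,0],-9.84],
  [[0,0,0],-9.84],
  [[0,0,0],-9.84],
  [[0,0,0],-9.84],
  [[0,0,0],-9.84],
  [[0,0,0],-9.84],
  [[0,0,0],0],
], claw=8.5, squeeze=60)

```text
clock: 2.82
position: [0.2201, -0.5313, 0.2313]
eef_rot: [0.004, 3.142, -0.0]
force: [0.4, -0.6, 0.4]
grip_width: 0.0849
grasp_force: 0.0
```

move_arm([
  [[-4.1,2.74,0.52],0],
  [[-4.1,2.74,0.52],0],
  [[-4.1,2.74,0.52],0],
  [[-4.1,2.74,0.52],0],
  [[-4.1,2.74,0.52],0],
  [[-4.1,2.74,0.52],0],
  [[0,0,0],0],
  [[0,0,0],0],
])

```text
clock: 3.82
position: [0.4662, -0.367, 0.2]
eef_rot: [-0.003, -3.141, 0.0]
force: [-0.6, -0.6, -0.0]
grip_width: 0.0848
grasp_force: 0.0
```

```bash
python3 -c "
from h import *
go((466,-367,86,180))"
```

```text
from [ 466.2 -367.   200. ] 179.9
  move 3 x [0.01, -0.0, 3.8]
```

move_arm([
  [[0,0,3.8],0],
  [[0,0,3.8],0],
  [[0,0,2],0],
  [[0,0,1.8],0],
  [[0,0,0],0],
])

```text
clock: 4.45
position: [0.4643, -0.3673, 0.0849]
eef_rot: [-0.007, -3.139, -0.003]
force: [-0.6, 0.5, 0.4]
grip_width: 0.085
grasp_force: 0.0
```

move_arm([
  [[0,0,0],0],
  [[0,0,0],0],
  [[0,0,0],0],
  [[0,0,0],0],
  [[0,0,0],0],
  [[0,0,0],0],
  [[0,0,0],0],
  [[0,0,0],0],
], claw=0)

```text
clock: 5.45
position: [0.4668, -0.3676, 0.0873]
eef_rot: [0.001, 3.14, -0.003]
force: [-0.8, 0.2, 5.6]
grip_width: 0.0284
grasp_force: 59.5
```

move_arm([
  [[0,0,-1.5],0],
  [[0,0,-2],0],
  [[0,0,-2.5],0],
  [[0,0,0],0],
])

```text
clock: 5.95
position: [0.4673, -0.368, 0.1483]
eef_rot: [0.001, 3.139, -0.005]
force: [0.7, 0.2, -2.9]
grip_width: 0.0281
grasp_force: 59.4
```

```bash
python3 -c "
from h import *
go((704,-13,146,180),(704,-13,40,180),(704,-13,20,180))"
```

```text
from [ 467.3 -368.   148.3] 180.0
  move 9 x [-2.63, 3.94, 0.03]
  move 3 x [0.0, 0.0, 3.53]
  move 1 x [0.0, 0.0, 2.0]
```

move_arm([
  [[-2.63,3.94,0],0],
  [[-2.63,3.94,0],0],
  [[-2.63,3.94,0],0],
  [[-2.63,3.94,0],0],
  [[-2.63,3.94,0],0],
  [[-2.63,3.94,0],0],
  [[-2.63,3.94,0],0],
  [[-2.63,3.94,0],0],
  [[-2.63,3.94,0],0],
  [[0,0,0],0],
  [[0,0,3.5],0],
  [[0,0,3.5],0],
  [[0,0,3],0],
  [[0,0,1.5],0],
  [[0,0,0],0],
  [[0,0,0],0],
])

```text
clock: 7.95
position: [0.7042, -0.0131, 0.0324]
eef_rot: [0.002, 3.14, -0.001]
force: [-0.2, 0.3, -2.1]
grip_width: 0.0282
grasp_force: 59.7
```

```bash
python3 -c "
from h import *
im=env.get_image('side'); save(im,'side2'); print(env.sense()['force'],env.sense()['grip_width'])"
```

```text
[ 0.20520749  0.1932901  -2.21749011] 0.028128006746628766
```

View pics/side2.png

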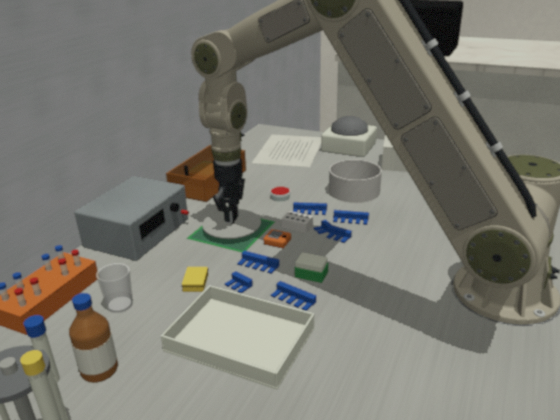

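The lid hangs level just above the mat at (232,228). I lower it slowly until it touches.

move_arm([
  [[0,0,0.6],0],
  [[0,0,0.4],0],
  [[0,0,0.2],0],
  [[0,0,0],0],
  [[0,0,0],0],
])

```text
clock: 8.62
position: [0.7034, -0.0127, 0.0192]
eef_rot: [0.001, 3.141, -0.0]
force: [0.2, 0.0, -2.8]
grip_width: 0.0281
grasp_force: 60.4
```

move_arm([
  [[0,0,0.15],0],
  [[0,0,0.1],0],
  [[0,0,0],0],
  [[0,0,0],0],
])

```text
clock: 9.12
position: [0.7036, -0.0128, 0.0183]
eef_rot: [0.001, 3.14, -0.001]
force: [-3.1, 0.0, 6.5]
grip_width: 0.0284
grasp_force: 61.8
```

move_arm([
  [[0,0,0],0],
  [[0,0,0],0],
  [[0,0,0],0],
  [[0,0,0],0],
  [[0,0,0],0],
  [[0,0,0],0],
  [[0,0,0],0],
  [[0,0,-4],0],
  [[0,0,-4],0],
  [[0,0,-4],0],
  [[0,0,0],0],
  [[0,0,0],0],
], claw=8.5)

```text
clock: 10.62
position: [0.7031, -0.0127, 0.1362]
eef_rot: [-0.001, -3.141, 0.0]
force: [0.3, -0.5, -0.4]
grip_width: 0.0853
grasp_force: 0.0
```

```bash
cat >> h.py <<'E'
def report(im):
    for c,a,P in combs(im):
        S=P[P[:,2]>0.014]
        if len(S)<30: continue
        (cx,cy),(w,h),ang=cv2.minAreaRect((S[:,:2]*1000).astype(np.float32))
        bp=cv2.boxPoints(((cx,cy),(w,h),ang)); e=max([bp[1]-bp[0],bp[2]-bp[1]],key=np.linalg.norm)
        print(c.round(),a,"spine",round(cx),round(cy),"size",round(max(w,h)),round(min(w,h)),"psi",round(np.degrees(np.arctan2(e[1],e[0]))%180,1),"zmax",round(np.percentile(P[:,2],95),4))
E
python3 -c "
from h import *
im=env.get_image('top'); report(im)
Q=world(im).reshape(-1,3); k=Q[(np.hypot(Q[:,0]-.704,Q[:,1]+.013)<.09)&(Q[:,2]<.06)]
for a,b in((.036,.055),(.005,.016)): p=k[(k[:,2]>a)&(k[:,2]<b)]; print(len(p),((p.max(0)+p.min(0))*500).round(),np.ptp(p,axis=0))
go((558,102,120,178),(558,102,9,178))"
```

```text
[365. 233.] 501 spine 548 -204 size 98 14 psi 17.5 zmax 0.0219
[322. 274.] 482 spine 436 -104 size 96 24 psi 159.5 zmax 0.0223
[361. 285.] 532 spine 421 -199 size 98 14 psi 12.5 zmax 0.0216Traceback (most recent call last):
  File "<string>", line 5, in <module>
    for a,b in((.036,.055),(.005,.016)): p=k[(k[:,2]>a)&(k[:,2]<b)]; print(len(p),((p.max(0)+p.min(0))*500).round(),np.ptp(p,axis=0))
                                                                                    ~~~~~^^^
    return umr_maximum(a, axis, None, out, keepdims, initial, where)
ValueError: zero-size array to reduction operation maximum which has no identity
```

```bash
python3 -c "
from h import *
go((548,-204,120,197.5),(548,-204,8,197.5),(548,-204,128,180),(533,400,128,180),(533,400,13,180))"
```

```text
from [702.5 -12.6 135.3] 179.9
  turn 2 x [[0,0,0],-8.78]
  move 5 x [4.1, -2.72, 0.31]
  move 3 x [0.0, 0.0, 3.73]
  turn 2 x [[0,0,0],8.75]
  move 3 x [0.0, 0.0, -4.0]
  move 13 x [0.12, 4.65, -0.0]
  move 3 x [0.0, 0.0, 3.83]
```

move_arm([
  [[0,0,0],-8.8],
  [[0,0,0],-8.8],
  [[4.1,-2.72,0.3],0],
  [[4.1,-2.72,0.3],0],
  [[4.1,-2.72,0.3],0],
  [[4.1,-2.72,0.3],0],
  [[4.1,-2.72,0.3],0],
  [[0,0,0],0],
  [[0,0,4],0],
  [[0,0,2.5],0],
  [[0,0,0],0],
  [[0,0,0],0],
], claw=5)

```text
clock: 12.18
position: [0.5494, -0.2038, 0.0569]
eef_rot: [-0.48, 3.105, -0.0]
force: [0.1, -0.4, 0.3]
grip_width: 0.0499
grasp_force: 0.0
```

```bash
python3 -c "
from h import *
im=env.get_image('top'); report(im); go((548,-204,8,197.5))
Q=world(im).reshape(-1,3); k=Q[(np.hypot(Q[:,0]-.704,Q[:,1]+.013)<.09)&(Q[:,2]<.06)]
for a,b in((.036,.055),(.005,.016)): p=k[(k[:,2]>a)&(k[:,2]<b)]; print(len(p),((p.max(0)+p.min(0))*500).round(),np.ptp(p,axis=0))"
```

```text
[240. 219.] 448 spine 558 103 size 97 16 psi 177.7 zmax 0.0221
[203. 214.] 261 spine 559 196 size 54 16 psi 162.8 zmax 0.0224
[196. 270.] 494 spine 423 194 size 97 18 psi 169.2 zmax 0.0225
[322. 269.] 295 spine 449 -103 size 73 12 psi 152.0 zmax 0.0219
from [ 549.9 -204.1   57.5] -162.4
  move 1 x [0.17, 0.07, 4.95]
115 [703. -14.  43.] [0.03001483 0.02751178 0.0124444 ]
2856 [704. -18.  10.] [0.16967599 0.16778678 0.01073715]
```

move_arm([
  [[0.17,0,2],0],
  [[0,0,2],0],
  [[0,0,0.9],0],
  [[0,0,0],0],
  [[0,0,0],0],
])

```text
clock: 12.85
position: [0.548, -0.2051, 0.0086]
eef_rot: [-0.479, 3.103, -0.002]
force: [-0.2, 0.8, -0.2]
grip_width: 0.0502
grasp_force: 0.0
```

move_arm([
  [[0,0,0],0],
  [[0,0,0],0],
  [[0,0,0],0],
  [[0,0,0],0],
  [[0,0,0],0],
  [[0,0,0],0],
  [[0,0,0],0],
], claw=0, squeeze=40)

```text
clock: 13.72
position: [0.5478, -0.2051, 0.0083]
eef_rot: [-0.479, 3.104, -0.002]
force: [0.4, -0.6, 5.5]
grip_width: 0.0147
grasp_force: 40.4
```

move_arm([
  [[0,0,-3],0],
  [[0,0,-5],0],
  [[0,0,-4],0],
  [[0,0,0],8.8],
  [[0,0,0],8.8],
  [[0.115,4.65,0],0],
  [[0.115,4.65,0],0],
  [[0.115,4.65,0],0],
  [[0.115,4.65,0],0],
  [[0.115,4.65,0],0],
  [[0.115,4.65,0],0],
  [[0.115,4.65,0],0],
  [[0.115,4.65,0],0],
  [[0.115,4.65,0],0],
  [[0.115,4.65,0],0],
  [[0.115,4.65,0],0],
  [[0.115,4.65,0],0],
  [[0.115,4.65,0],0],
  [[0,0,0],0],
  [[0,0,0],0],
])

```text
clock: 16.23
position: [0.5322, 0.3994, 0.1266]
eef_rot: [-0.001, -3.14, 0.002]
force: [-0.1, -0.3, -1.6]
grip_width: 0.0147
grasp_force: 39.8
```

```bash
python3 -c "
from h import *
go((533,400,13,180)); im=env.get_image('side'); save(im,'side3')"
```

```text
from [532.2 399.4 126.6] 180.0
  move 3 x [-0.03, 0.02, 3.79]
```

View pics/side3.png

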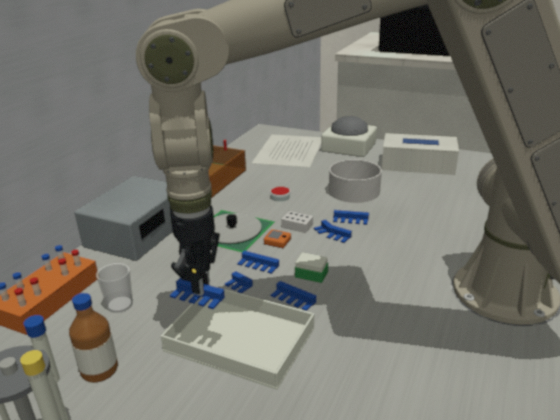

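The comb is held level above the tray (198,293) and the lid lies on the mat. I lower it and release.

move_arm([
  [[0,0,4],0],
  [[0,0,4],0],
  [[0,0,2.5],0],
  [[0,0,0.7],0],
  [[0,0,0.1],0],
  [[0,0,0],0],
])

```text
clock: 17.02
position: [0.5339, 0.4, 0.0161]
eef_rot: [0.002, 3.139, 0.002]
force: [0.1, -0.1, 0.8]
grip_width: 0.0151
grasp_force: 39.7
```

move_arm([
  [[0,0,0],0],
  [[0,0,0],0],
  [[0,0,0],0],
  [[0,0,0],0],
  [[0,0,0],0],
  [[0,0,-4],0],
  [[0,0,-4],0],
  [[0,0,-4],0],
  [[0,0,0],0],
], claw=4)

```text
clock: 18.15
position: [0.5351, 0.4011, 0.139]
eef_rot: [0.001, 3.135, 0.006]
force: [-0.4, 1.2, -0.1]
grip_width: 0.04
grasp_force: 0.0
```

```bash
python3 -c "
from h import *
im=env.get_image('top'); report(im); go((421,-199,130,192.5),(421,-199,8,192.5))"
```

```text
[119. 219.] 465 spine 533 398 size 96 18 psi 0.6 zmax 0.026
[240. 219.] 455 spine 557 102 size 97 16 psi 177.9 zmax 0.0224
[203. 214.] 261 spine 559 196 size 54 17 psi 163.2 zmax 0.0226
[196. 270.] 487 spine 423 194 size 97 17 psi 168.4 zmax 0.0221
[322. 274.] 484 spine 436 -104 size 97 22 psi 159.5 zmax 0.0223
[361. 286.] 531 spine 422 -199 size 98 15 psi 12.3 zmax 0.022
from [534.  400.5 136.6] 179.9
  turn 2 x [[0,0,0],-6.28]
  move 13 x [1.85, -4.31, 0.05]
  move 3 x [0.0, 0.0, 4.07]
```

move_arm([
  [[0,0,0],-6.2],
  [[0,0,0],-6.2],
  [[1.85,-4.31,0],0],
  [[1.85,-4.31,0],0],
  [[1.85,-4.31,0],0],
  [[1.85,-4.31,0],0],
  [[1.85,-4.31,0],0],
  [[1.85,-4.31,0],0],
  [[1.85,-4.31,0],0],
  [[1.85,-4.31,0],0],
  [[1.85,-4.31,0],0],
  [[1.85,-4.31,0],0],
  [[1.85,-4.31,0],0],
  [[1.85,-4.31,0],0],
  [[1.85,-4.31,0],0],
  [[0,0,0],0],
  [[0,0,4],0],
  [[0,0,4],0],
  [[0,0,0],0],
  [[0,0,0],0],
], claw=5)

```text
clock: 20.7
position: [0.4179, -0.1984, 0.0551]
eef_rot: [0.339, -3.123, -0.0]
force: [0.4, 0.2, 0.5]
grip_width: 0.0499
grasp_force: 0.0
```

```bash
python3 -c "
from h import *
go((421.5,-199,8,192.4)); go((411,400,128,180),start=((421.5,-199,128),180))"
```

```text
from [ 417.9 -198.4   55.1] -167.6
  move 1 x [-0.34, -0.14, 4.71]
from [ 421.5 -199.   128. ] 180
  move 12 x [0.09, 4.99, -0.0]
```

move_arm([
  [[-0.34,-0.14,2],0],
  [[0,0,1.8],0],
  [[0,0,0.9],0],
  [[0,0,0],0],
  [[0,0,0],0],
])

```text
clock: 21.32
position: [0.422, -0.2, 0.0085]
eef_rot: [-0.338, 3.122, -0.002]
force: [0.8, 0.9, 0.8]
grip_width: 0.0498
grasp_force: 0.0
```

move_arm([
  [[0,0,0],0],
  [[0,0,0],0],
  [[0,0,0],0],
  [[0,0,0],0],
  [[0,0,0],0],
  [[0,0,0],0],
  [[0,0,0],0],
], claw=0)

```text
clock: 22.2
position: [0.4218, -0.2, 0.0082]
eef_rot: [-0.338, 3.123, -0.001]
force: [-1.2, 0.9, 6.0]
grip_width: 0.0151
grasp_force: 40.1
```

move_arm([
  [[0,0,-3],0],
  [[0,0,-5],0],
  [[0,0,-4],0],
  [[0,0,0],6.2],
  [[0,0,0],6.2],
  [[0.09,4.6,0],0],
  [[0.09,4.6,0],0],
  [[0.09,4.6,0],0],
  [[0.09,4.6,0],0],
  [[0.09,4.6,0],0],
  [[0.09,4.6,0],0],
  [[0.09,4.6,0],0],
  [[0.09,4.6,0],0],
  [[0.09,4.6,0],0],
  [[0.09,4.6,0],0],
  [[0.09,4.6,0],0],
  [[0.09,4.6,0],0],
  [[0.09,4.6,0],0],
  [[0,0,0],0],
  [[0,0,0],0],
])

```text
clock: 24.7
position: [0.4095, 0.3978, 0.1269]
eef_rot: [-0.001, -3.14, 0.002]
force: [0.0, -0.6, -1.0]
grip_width: 0.0152
grasp_force: 39.5
```

```bash
python3 -c "
from h import *
go((411,400,14,180)); im=env.get_image('top'); report(im)"
```

```text
from [409.5 397.8 126.9] 180.0
  move 3 x [-0.05, 0.07, 3.76]
[119. 219.] 486 spine 533 397 size 96 18 psi 179.3 zmax 0.0263
[240. 219.] 454 spine 557 102 size 97 16 psi 177.7 zmax 0.0218
[202. 214.] 261 spine 559 196 size 55 17 psi 164.1 zmax 0.0227
[197. 270.] 487 spine 423 194 size 98 17 psi 167.7 zmax 0.0221
[322. 274.] 486 spine 436 -104 size 96 23 psi 159.6 zmax 0.0222
```

move_arm([
  [[0,0.1,4],0],
  [[0,0.1,4],0],
  [[0,0,2.5],0],
  [[0,0,0.7],0],
  [[0,0,0.1],0],
  [[0,0,0],0],
])

```text
clock: 25.5
position: [0.4112, 0.4007, 0.0159]
eef_rot: [0.002, 3.14, 0.002]
force: [-0.5, -0.8, -1.5]
grip_width: 0.0148
grasp_force: 39.5
```

move_arm([
  [[0,0,0],0],
  [[0,0,0],0],
  [[0,0,0],0],
  [[0,0,0],0],
  [[0,0,0],0],
  [[0,0,-4],0],
  [[0,0,-4],0],
  [[0,0,-4],0],
  [[0,0,0],0],
], claw=4)

```text
clock: 26.62
position: [0.4122, 0.402, 0.1383]
eef_rot: [0.001, 3.136, 0.006]
force: [0.0, -0.8, -0.1]
grip_width: 0.0402
grasp_force: 0.0
```

```bash
python3 -c "
from h import *
im=env.get_image('top'); report(im); go((557,102,130,177.8),(557,102,8,177.8))"
```

```text
[119. 219.] 484 spine 533 397 size 96 18 psi 179.4 zmax 0.0263
[240. 219.] 453 spine 558 102 size 98 16 psi 177.7 zmax 0.0222
[203. 214.] 262 spine 559 195 size 55 17 psi 164.5 zmax 0.0219
[110. 270.] 492 spine 410 399 size 97 18 psi 0.3 zmax 0.0264
[197. 270.] 490 spine 423 194 size 98 17 psi 167.7 zmax 0.0223
[322. 274.] 484 spine 437 -104 size 97 23 psi 159.5 zmax 0.022
from [411.2 401.2 136.2] 179.9
  turn 1 x [[0,0,0],2.15]
  move 7 x [-2.25, -4.19, 0.09]
  move 3 x [0.0, 0.0, 4.07]
```

move_arm([
  [[0,0,0],2.1],
  [[-2.25,-4.19,0],0],
  [[-2.25,-4.19,0],0],
  [[-2.25,-4.19,0],0],
  [[-2.25,-4.19,0],0],
  [[-2.25,-4.19,0],0],
  [[-2.25,-4.19,0],0],
  [[-2.25,-4.19,0],0],
  [[0,0,0],0],
  [[0,0,4],0],
  [[0,0,4],0],
  [[0,0,0],0],
  [[0,0,0],0],
], claw=5)

```text
clock: 28.3
position: [0.5565, 0.102, 0.0551]
eef_rot: [-0.058, -3.141, 0.0]
force: [0.3, -0.1, -0.1]
grip_width: 0.0499
grasp_force: 0.0
```

```bash
python3 -c "
from h import *
go((557.5,102,8,177.8)); go((533,325,128,180),start=((557.5,102,128),180))"
```

```text
from [556.5 102.   55.1] 177.9
  move 1 x [-0.1, 0.01, 4.71]
from [557.5 102.  128. ] 180
  move 5 x [0.49, 4.46, -0.0]
```

move_arm([
  [[-0.1,0,2],0],
  [[0,0,1.8],0],
  [[0,0,0.9],0],
  [[0,0,0],0],
  [[0,0,0],0],
])

```text
clock: 28.92
position: [0.5584, 0.1015, 0.0087]
eef_rot: [0.059, 3.139, 0.0]
force: [-0.2, 0.6, -0.5]
grip_width: 0.0501
grasp_force: 0.0
```

move_arm([
  [[0,0,0],0],
  [[0,0,0],0],
  [[0,0,0],0],
  [[0,0,0],0],
  [[0,0,0],0],
  [[0,0,0],0],
  [[0,0,0],0],
], claw=0)

```text
clock: 29.8
position: [0.5581, 0.1014, 0.0082]
eef_rot: [0.059, 3.14, -0.0]
force: [-0.5, 0.2, 4.9]
grip_width: 0.0149
grasp_force: 40.2
```

move_arm([
  [[0,0,-3],0],
  [[0,0,-5],0],
  [[0,0,-4],0],
  [[0,0,0],-2.1],
  [[0.49,4.46,0],0],
  [[0.49,4.46,0],0],
  [[0.49,4.46,0],0],
  [[0.49,4.46,0],0],
  [[0.49,4.46,0],0],
  [[0,0,0],0],
  [[0,0,0],0],
])

```text
clock: 31.18
position: [0.5324, 0.3238, 0.126]
eef_rot: [-0.0, -3.139, 0.003]
force: [-0.0, 0.3, -1.3]
grip_width: 0.0147
grasp_force: 39.5
```

```bash
python3 -c "
from h import *
go((533,325,14,180)); im=env.get_image('top'); report(im)"
```

```text
from [532.4 323.8 126. ] 180.0
  move 3 x [-0.02, 0.04, 3.73]
[202. 214.] 259 spine 558 196 size 54 16 psi 163.8 zmax 0.0222
[117. 228.] 242 spine 514 398 size 57 17 psi 180.0 zmax 0.0259
[110. 269.] 514 spine 410 408 size 97 37 psi 179.8 zmax 0.0265
[196. 270.] 488 spine 423 194 size 97 17 psi 168.7 zmax 0.022
[322. 274.] 484 spine 436 -104 size 97 23 psi 159.5 zmax 0.0221
```

move_arm([
  [[0,0.1,4],0],
  [[0,0,4],0],
  [[0,0,2.4],0],
  [[0,0,0.7],0],
  [[0,0,0.1],0],
  [[0,0,0],0],
])

```text
clock: 31.98
position: [0.5343, 0.3254, 0.0169]
eef_rot: [0.002, 3.14, 0.001]
force: [0.7, 0.3, -1.4]
grip_width: 0.015
grasp_force: 39.5
```

move_arm([
  [[0,0,0],0],
  [[0,0,0],0],
  [[0,0,0],0],
  [[0,0,0],0],
  [[0,0,0],0],
  [[0,0,-4],0],
  [[0,0,-4],0],
  [[0,0,-4],0],
  [[0,0,0],0],
], claw=4)

```text
clock: 33.1
position: [0.5356, 0.3265, 0.1397]
eef_rot: [0.001, 3.135, 0.005]
force: [0.8, 0.3, -0.2]
grip_width: 0.0398
grasp_force: 0.0
```

```bash
python3 -c "
from h import *
im=env.get_image('top'); report(im); go((423,194,130,168.5),(423,194,8,168.5))"
```

```text
[149. 223.] 401 spine 534 334 size 97 37 psi 179.5 zmax 0.0268
[202. 214.] 258 spine 559 195 size 54 17 psi 163.4 zmax 0.0219
[118. 226.] 312 spine 520 398 size 68 18 psi 179.1 zmax 0.0261
[110. 269.] 514 spine 410 400 size 97 21 psi 0.0 zmax 0.0264
[196. 270.] 488 spine 423 193 size 97 17 psi 168.0 zmax 0.0226
[322. 274.] 487 spine 436 -104 size 97 22 psi 159.2 zmax 0.0222
from [534.4 325.9 137.4] 179.9
  turn 2 x [[0,0,0],5.72]
  move 4 x [2.07, -3.79, 0.18]
  move 3 x [0.0, 0.0, 4.07]
```

move_arm([
  [[0,0,0],5.7],
  [[0,0,0],5.7],
  [[2.07,-3.79,0],0],
  [[2.07,-3.79,0],0],
  [[2.07,-3.79,0],0],
  [[2.07,-3.79,0],0],
  [[0,0,0],0],
  [[0,0,4],0],
  [[0,0,4],0],
  [[0,0,0],0],
  [[0,0,0],0],
], claw=5)

```text
clock: 34.52
position: [0.4226, 0.1936, 0.0561]
eef_rot: [0.313, 3.126, -0.0]
force: [-0.5, 0.2, -0.3]
grip_width: 0.0496
grasp_force: 0.0
```

```bash
python3 -c "
from h import *
go((423,194,8,168.5)); go((411,325,128,180),start=((423,194,128),180))"
```

```text
from [422.6 193.6  56.1] 168.6
  move 1 x [-0.03, 0.04, 4.81]
from [423. 194. 128.] 180
  move 3 x [0.4, 4.37, -0.0]
```

move_arm([
  [[0,0,2],0],
  [[0,0,1.9],0],
  [[0,0,0.9],0],
  [[0,0,0],0],
  [[0,0,0],0],
])

```text
clock: 35.15
position: [0.4229, 0.1935, 0.0085]
eef_rot: [0.313, 3.124, 0.001]
force: [0.6, -0.7, 0.2]
grip_width: 0.0499
grasp_force: 0.0
```

move_arm([
  [[0,0,0],0],
  [[0,0,0],0],
  [[0,0,0],0],
  [[0,0,0],0],
  [[0,0,0],0],
  [[0,0,0],0],
  [[0,0,0],0],
], claw=0)

```text
clock: 36.02
position: [0.4225, 0.1934, 0.0082]
eef_rot: [0.313, 3.125, 0.001]
force: [-0.8, 0.7, 6.0]
grip_width: 0.0151
grasp_force: 39.7
```

move_arm([
  [[0,0,-3],0],
  [[0,0,-5],0],
  [[0,0,-4],0],
  [[0,0,0],-5.7],
  [[0,0,0],-5.7],
  [[0.4,4.37,0],0],
  [[0.4,4.37,0],0],
  [[0.4,4.37,0],0],
  [[0,0,0],0],
  [[0,0,0],0],
])

```text
clock: 37.28
position: [0.4095, 0.3239, 0.127]
eef_rot: [-0.001, -3.141, 0.002]
force: [-0.6, -0.2, -0.7]
grip_width: 0.015
grasp_force: 39.4
```

```bash
python3 -c "
from h import *
go((411,325,14,180))"
```

```text
from [409.5 323.9 127. ] 180.0
  move 3 x [-0.05, 0.04, 3.77]
```

move_arm([
  [[-0.05,0.1,4],0],
  [[0,0,4],0],
  [[0,0,2.5],0],
  [[0,0,0.7],0],
  [[0,0,0.1],0],
  [[0,0,0],0],
])

```text
clock: 38.02
position: [0.4116, 0.3255, 0.0157]
eef_rot: [0.002, 3.14, 0.001]
force: [0.1, 0.2, 0.3]
grip_width: 0.0145
grasp_force: 39.4
```

move_arm([
  [[0,0,0],0],
  [[0,0,0],0],
  [[0,0,0],0],
  [[0,0,0],0],
  [[0,0,0],0],
  [[0,0,-4],0],
  [[0,0,-4],0],
  [[0,0,-4],0],
  [[0,0,0],0],
], claw=4)

```text
clock: 39.15
position: [0.4128, 0.3267, 0.138]
eef_rot: [0.001, 3.136, 0.005]
force: [-0.1, 0.7, 0.4]
grip_width: 0.0398
grasp_force: 0.0
```

```bash
python3 -c "
from h import *
im=env.get_image('top'); save(im,'top2'); report(im); go((559,195.5,130,163.5),(559,195.5,8,163.5))"
```

```text
[119. 219.] 482 spine 533 398 size 97 18 psi 0.1 zmax 0.0261
[149. 221.] 471 spine 534 324 size 98 18 psi 180.0 zmax 0.0264
[203. 214.] 265 spine 559 196 size 55 17 psi 162.7 zmax 0.0218
[142. 272.] 415 spine 411 324 size 97 17 psi 179.7 zmax 0.0265
[322. 274.] 487 spine 437 -104 size 97 23 psi 159.4 zmax 0.0225
[109. 284.] 145 spine 380 398 size 36 23 psi 165.3 zmax 0.0261
from [411.6 325.9 135.9] 179.9
  turn 2 x [[0,0,0],8.22]
  move 4 x [-4.46, -2.08, 0.15]
  move 3 x [0.0, 0.0, 4.07]
```

View pics/top2.png

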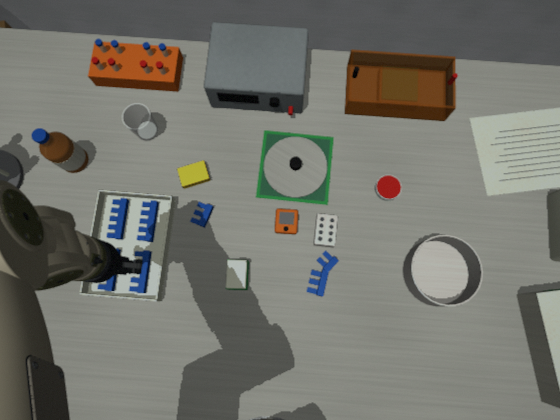

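Four sound combs are in the tray (119,219), (149,221), (142,272) and (109,270). The short one (203,214) and the bent one (322,274) remain, and the pot is open at (446,270).

move_arm([
  [[0,0,0],8.4],
  [[0,0,0],8.4],
  [[-4.46,-2.08,0],0],
  [[-4.46,-2.08,0],0],
  [[-4.46,-2.08,0],0],
  [[-4.46,-2.08,0],0],
  [[0,0,0],0],
  [[0,0,4],0],
  [[0,0,4],0],
  [[0,0,0],0],
  [[0,0,0],0],
], claw=5)

```text
clock: 40.58
position: [0.5569, 0.1945, 0.0551]
eef_rot: [-0.459, -3.108, 0.0]
force: [0.6, 0.2, -0.0]
grip_width: 0.0501
grasp_force: 0.0
```

```bash
python3 -c "
from h import *
go((559,196,8,163.2)); go((460,-395,150,180),(460,-395,22,180),start=((559,196,150),163.2))"
```

```text
from [556.9 194.5  55.1] 163.2
  move 1 x [-0.15, 0.2, 4.71]
from [559. 196. 150.] 163.2
  turn 2 x [[0,0,0],-8.40]
  move 12 x [0.82, -4.92, -0.0]
  move 3 x [0.0, 0.0, 4.27]
```

move_arm([
  [[-0.15,0.2,2],0],
  [[0,0,1.8],0],
  [[0,0,0.9],0],
  [[0,0,0],0],
  [[0,0,0],0],
])

```text
clock: 41.2
position: [0.5601, 0.1957, 0.0087]
eef_rot: [0.46, 3.106, 0.001]
force: [0.2, -0.6, 0.6]
grip_width: 0.0503
grasp_force: 0.0
```

move_arm([
  [[0,0,0],0],
  [[0,0,0],0],
  [[0,0,0],0],
  [[0,0,0],0],
  [[0,0,0],0],
  [[0,0,0],0],
  [[0,0,0],0],
], claw=0)

```text
clock: 42.08
position: [0.5598, 0.1956, 0.0083]
eef_rot: [0.46, 3.106, 0.001]
force: [-0.4, 0.4, 5.9]
grip_width: 0.0149
grasp_force: 40.2
```

move_arm([
  [[0,0,-3],0],
  [[0,0,-5],0],
  [[0,0,-6],0],
  [[0,0,0],-8.4],
  [[0,0,0],-8.4],
  [[0.77,-4.93,0],0],
  [[0.77,-4.93,0],0],
  [[0.77,-4.93,0],0],
  [[0.77,-4.93,0],0],
  [[0.77,-4.93,0],0],
  [[0.77,-4.93,0],0],
  [[0.77,-4.93,0],0],
  [[0.77,-4.93,0],0],
  [[0.77,-4.93,0],0],
  [[0.77,-4.93,0],0],
  [[0.77,-4.93,0],0],
  [[0.77,-4.93,0],0],
  [[0,0,0],0],
  [[0,0,0],0],
])

```text
clock: 44.45
position: [0.4658, -0.3954, 0.1468]
eef_rot: [-0.002, -3.141, -0.003]
force: [-0.4, 0.3, -0.9]
grip_width: 0.0143
grasp_force: 39.6
```

```bash
python3 -c "
from h import *
go((466,-396,20,180)); im=env.get_image('top'); report(im); im=env.get_image('side'); save(im,'side4')"
```

```text
from [ 465.8 -395.4  146.8] 179.9
  move 3 x [-0.01, -0.02, 4.23]
[119. 219.] 485 spine 534 398 size 97 19 psi 179.4 zmax 0.026
[149. 221.] 471 spine 534 324 size 97 18 psi 179.2 zmax 0.0263
[110. 269.] 516 spine 410 399 size 97 18 psi 179.3 zmax 0.0266
[141. 271.] 504 spine 411 324 size 97 17 psi 0.1 zmax 0.0266
[322. 274.] 480 spine 436 -104 size 96 23 psi 159.5 zmax 0.0222
```

View pics/side4.png

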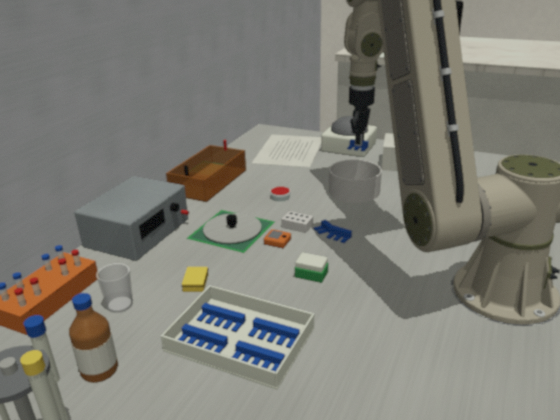

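The short comb hangs over the pot (358,145). I lower it, release, and measure the straight part of the bent comb.

move_arm([
  [[0,0,4],0],
  [[0,0,4],0],
  [[0,0,3],0],
  [[0,0,1.5],0],
  [[0,0,0.1],0],
  [[0,0,0],0],
])

```text
clock: 45.3
position: [0.4672, -0.3964, 0.0229]
eef_rot: [0.001, 3.14, -0.002]
force: [0.1, -0.2, -0.2]
grip_width: 0.0148
grasp_force: 39.6
```

move_arm([
  [[0,0,0],0],
  [[0,0,0],0],
  [[0,0,0],0],
  [[0,0,0],0],
  [[0,0,-3],0],
  [[0,0,-4],0],
  [[0,0,-4],0],
  [[0,0,-3],0],
  [[0,0,0],0],
], claw=3.5)

```text
clock: 46.42
position: [0.468, -0.398, 0.1661]
eef_rot: [0.002, 3.136, -0.01]
force: [-0.3, -0.7, -0.8]
grip_width: 0.0351
grasp_force: 0.0
```

```bash
python3 -c "
from h import *
im=env.get_image('top'); report(im)
for c,a,P in combs(im):
    if abs(c[0]-322)<12 and abs(c[1]-274)<12:
        S=P[P[:,2]>.015]*1000
        for hi in (435,440,445):
            T=S[S[:,0]<hi][:,:2].astype(np.float32); r=cv2.minAreaRect(T); bp=cv2.boxPoints(r); e=max([bp[1]-bp[0],bp[2]-bp[1]],key=np.linalg.norm)
            print(hi,r,np.degrees(np.arctan2(e[1],e[0]))%180)
go((430,-102,130,171))"
```

```text
[119. 219.] 480 spine 533 399 size 96 18 psi 179.2 zmax 0.0262
[149. 221.] 468 spine 534 334 size 97 37 psi 0.3 zmax 0.0263
[110. 269.] 512 spine 411 404 size 97 37 psi 174.3 zmax 0.0262
[141. 271.] 503 spine 411 323 size 97 17 psi 0.1 zmax 0.0268
[322. 274.] 477 spine 436 -104 size 97 23 psi 159.4 zmax 0.0219
[446. 272.] 310 spine 466 -396 size 53 15 psi 179.7 zmax 0.0255
435 ((412.21112060546875, -96.64189910888672), (13.625267028808594, 45.76870346069336), 80.26249694824219) 170.2625
440 ((414.9631652832031, -97.11416625976562), (13.625267028808594, 51.35320281982422), 80.26249694824219) 170.26248
445 ((417.1653137207031, -97.49207305908203), (13.625267028808594, 55.821895599365234), 80.26249694824219) 170.2625
from [ 467.1 -397.   163.9] 179.9
  turn 1 x [[0,0,0],8.94]
  move 6 x [1.38, 4.76, 0.56]
```

```bash
python3 -c "
from h import *
go((424,-98.7,130,170.3))"
```

```text
from [ 467.1 -397.   163.9] 179.9
  turn 1 x [[0,0,0],9.64]
  move 7 x [1.33, 4.1, 0.48]
```

move_arm([
  [[0,0,0],9.64],
  [[1.33,4.1,0],0],
  [[1.33,4.1,0],0],
  [[1.33,4.1,0.5],0],
  [[1.33,4.1,0.5],0],
  [[1.33,4.1,0.5],0],
  [[1.33,4.1,0.9],0],
  [[1.33,4.1,1],0],
  [[0,0,0],0],
  [[0,0,4],0],
  [[0,0,3.5],0],
  [[0,0,0],0],
  [[0,0,0],0],
], claw=5)

```text
clock: 48.1
position: [0.4234, -0.0982, 0.0533]
eef_rot: [0.267, 3.13, -0.001]
force: [-0.7, -0.8, -0.0]
grip_width: 0.05
grasp_force: 0.0
```

```bash
python3 -c "
from h import *
go((424,-98.7,8,170.3)); go((455,-352,150,170.3),(455,-352,40,170.3),start=((424,-98.7,150),170.3))"
```

```text
from [423.4 -98.2  53.3] 170.3
  move 1 x [-0.07, -0.04, 4.53]
from [424.  -98.7 150. ] 170.3
  move 6 x [-1.22, -4.07, -0.0]
  move 3 x [0.0, 0.0, 3.67]
```

move_arm([
  [[-0.07,0,2],0],
  [[0,0,1.7],0],
  [[0,0,0.8],0],
  [[0,0,0],0],
  [[0,0,0],0],
])

```text
clock: 48.72
position: [0.4243, -0.098, 0.0085]
eef_rot: [0.265, 3.129, -0.001]
force: [0.9, -0.8, -0.4]
grip_width: 0.0499
grasp_force: 0.0
```

move_arm([
  [[0,0,0],0],
  [[0,0,0],0],
  [[0,0,0],0],
  [[0,0,0],0],
  [[0,0,0],0],
  [[0,0,0],0],
  [[0,0,0],0],
], claw=0)

```text
clock: 49.6
position: [0.424, -0.0977, 0.0081]
eef_rot: [0.265, 3.129, -0.001]
force: [-1.0, 0.7, 5.9]
grip_width: 0.0148
grasp_force: 39.8
```

move_arm([
  [[0,0,-3],0],
  [[0,0,-5],0],
  [[0,0,-6],0],
  [[0,0,0],0],
  [[0,0,0],0],
])

```text
clock: 50.22
position: [0.4233, -0.0974, 0.1473]
eef_rot: [-0.265, -3.13, 0.0]
force: [-0.4, 0.8, -0.5]
grip_width: 0.0147
grasp_force: 39.2
```

```bash
python3 -c "
from h import *
go((446,-367,150,170.3),(446,-367,38,170.3))"
```

```text
from [423.3 -97.4 147.3] 170.3
  move 6 x [-1.13, -4.37, -0.05]
  move 3 x [0.0, 0.0, 3.73]
```

move_arm([
  [[-1.13,-4.37,0],0],
  [[-1.13,-4.37,0],0],
  [[-1.13,-4.37,0],0],
  [[-1.13,-4.37,0],0],
  [[-1.13,-4.37,0],0],
  [[-1.13,-4.37,0],0],
  [[0,0,0],0],
  [[0,0,0],0],
])

```text
clock: 51.22
position: [0.445, -0.3661, 0.1454]
eef_rot: [-0.266, -3.127, -0.005]
force: [0.2, -0.0, -0.5]
grip_width: 0.0148
grasp_force: 39.3
```

```bash
python3 -c "
from h import *
im=env.get_image('top'); go((446,-367,38,170.3)); cv2.imwrite('pics/z2.png',cv2.resize(im['pixels'][200:340,360:540],(720,560))[:,:,::-1])"
```

```text
from [ 445.3 -365.8  145.9] 170.3
  move 3 x [-0.03, -0.04, 3.6]
```

View pics/z2.png

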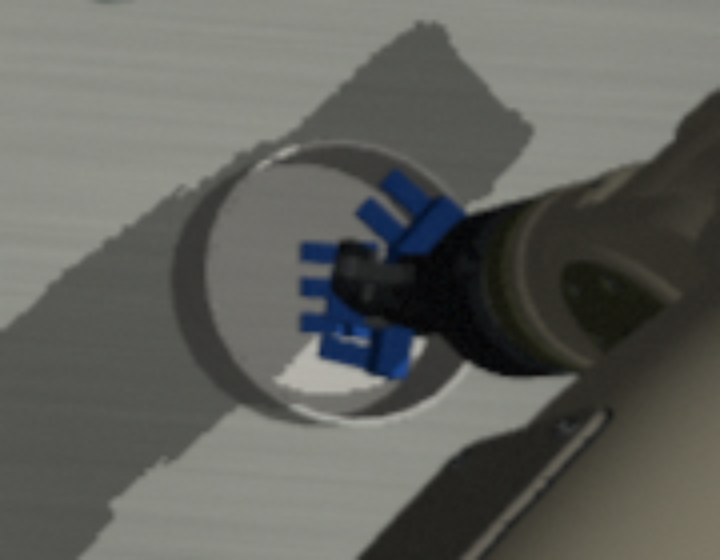

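The bent comb hangs over the pot mouth (390,280 in the crop), with the short one below it. I shift 5 mm inwards, lower and release.

move_arm([
  [[-0.5,-0.1,0],0],
  [[0,0,3],0],
  [[0,0,3],0],
  [[0,0,2.5],0],
  [[0,0,1.5],0],
  [[0,0,0.5],0],
  [[0,0,0],0],
  [[0,0,0],0],
])

```text
clock: 52.28
position: [0.4516, -0.3699, 0.0437]
eef_rot: [0.265, 3.129, -0.002]
force: [-0.3, -1.0, -0.5]
grip_width: 0.0149
grasp_force: 39.3
```

move_arm([
  [[0,0,0],0],
  [[0,0,0],0],
  [[0,0,0],0],
  [[0,0,0],0],
  [[0,0,0],0],
  [[0,0,-3],0],
  [[0,0,-4],0],
  [[0,0,-4],0],
  [[0,0,-4],0],
  [[0,0,0],0],
], claw=3.5)

```text
clock: 53.52
position: [0.4526, -0.3709, 0.1965]
eef_rot: [0.265, 3.125, -0.008]
force: [-0.2, -0.7, 0.4]
grip_width: 0.0349
grasp_force: 0.0
```

```bash
python3 -c "
from h import *
go((703,-14,190,180)); go((703,-14,60,180),start=((703,-14,190),180))"
```

```text
from [ 452.6 -370.9  196.5] 170.3
  turn 1 x [[0,0,0],-9.69]
  move 9 x [-2.78, 3.97, 0.07]
from [703. -14. 190.] 180
  move 3 x [0.0, 0.0, 4.33]
```

move_arm([
  [[0,0,0],-9.69],
  [[-2.78,3.97,0],0],
  [[-2.78,3.97,0],0],
  [[-2.78,3.97,0],0],
  [[-2.78,3.97,0],0],
  [[-2.78,3.97,0],0],
  [[-2.78,3.97,0],0],
  [[-2.78,3.97,0],0],
  [[-2.78,3.97,0],0],
  [[-2.78,3.97,0],0],
  [[0,0,3],0],
  [[0,0,3],0],
  [[0,0,3],0],
  [[0,0,0],0],
  [[0,0,0],0],
], claw=8.5)

```text
clock: 55.4
position: [0.7014, -0.0121, 0.103]
eef_rot: [0.0, 3.141, -0.0]
force: [-0.7, -0.1, 0.6]
grip_width: 0.085
grasp_force: 0.0
```

```bash
python3 -c "
from h import *
im=env.get_image('top'); go((703,-14,18.5,180)); report(im); cv2.imwrite('pics/z3.png',cv2.resize(im['pixels'][200:340,360:540],(720,560))[:,:,::-1])
Q=world(im).reshape(-1,3); Q=Q[np.hypot(Q[:,0]-.4665,Q[:,1]+.368)<.068]; print('pot zmax',Q[:,2].max())
Q=world(im).reshape(-1,3); r=Q[(np.hypot(Q[:,0]-.4665,Q[:,1]+.368)<.1)&(Q[:,2]>.071)&(Q[:,2]<.082)]; print(cv2.minEnclosingCircle((r[:,:2]*1000).astype(np.float32)))
"
```

```text
from [702.  -12.2 103.9] 180.0
  move 2 x [-0.05, -0.09, 4.27]
[119. 219.] 485 spine 533 397 size 96 18 psi 0.1 zmax 0.0263
[149. 221.] 472 spine 534 324 size 97 17 psi 179.5 zmax 0.0262
[112. 260.] 278 spine 432 399 size 53 18 psi 179.6 zmax 0.0261
[441. 271.] 719 spine 468 -376 size 104 60 psi 170.4 zmax 0.0422
[143. 264.] 327 spine 427 333 size 66 36 psi 179.6 zmax 0.0266
pot zmax 0.049263797721165854
((466.67864990234375, -369.6622009277344), 80.50590515136719)
```

View pics/z3.png

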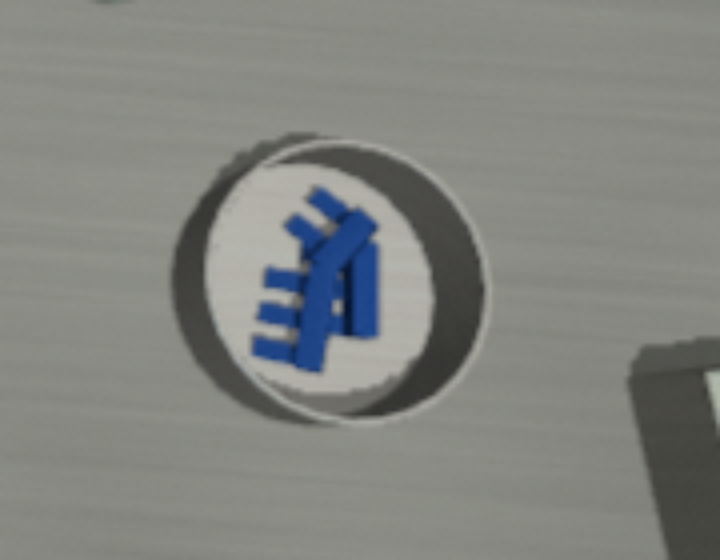

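Both damaged combs lie in the pot, at most 49 mm high, so the lid will fit. I re-grasp it with the same offset as before, which takes it back to (467,-368).

move_arm([
  [[-0.16,-0.07,3],0],
  [[0,0,3],0],
  [[0,0,1.5],0],
  [[0,0,1],0],
  [[0,0,0],0],
  [[0,0,0],0],
], squeeze=60)

```text
clock: 56.2
position: [0.7037, -0.0128, 0.0188]
eef_rot: [0.0, 3.14, -0.001]
force: [-0.3, 0.2, 0.6]
grip_width: 0.0849
grasp_force: 0.0
```

move_arm([
  [[0,0,0],0],
  [[0,0,0],0],
  [[0,0,0],0],
  [[0,0,0],0],
  [[0,0,0],0],
  [[0,0,0],0],
  [[0,0,0],0],
  [[0,0,0],0],
], claw=0)

```text
clock: 57.2
position: [0.7032, -0.0127, 0.0181]
eef_rot: [0.0, 3.141, -0.0]
force: [0.1, 0.2, 5.6]
grip_width: 0.0283
grasp_force: 59.8
```

move_arm([
  [[0,0,-2],0],
  [[0,0,-4],0],
  [[0,0,-4],0],
  [[0,0,-3],0],
  [[0,0,0],0],
  [[0,0,0],0],
])

```text
clock: 57.95
position: [0.7017, -0.0125, 0.1451]
eef_rot: [-0.0, -3.138, -0.001]
force: [-0.1, 0.2, -3.4]
grip_width: 0.0282
grasp_force: 59.4
```

```bash
python3 -c "
from h import *
go((467,-368,146,180))"
```

```text
from [701.7 -12.5 145.1] 180.0
  move 9 x [2.61, -3.95, -0.01]
```

move_arm([
  [[2.61,-3.95,0],0],
  [[2.61,-3.95,0],0],
  [[2.61,-3.95,0],0],
  [[2.61,-3.95,0],0],
  [[2.61,-3.95,0],0],
  [[2.61,-3.95,0],0],
  [[2.61,-3.95,0],0],
  [[2.61,-3.95,0],0],
  [[2.61,-3.95,0],0],
  [[0,0,0],0],
  [[0,0,2],0],
  [[0,0,1],0],
  [[0,0,0],0],
  [[0,0,0],0],
  [[0,0,0],0],
])

```text
clock: 59.82
position: [0.4684, -0.3683, 0.1183]
eef_rot: [-0.001, 3.141, -0.002]
force: [-0.0, -0.3, -1.5]
grip_width: 0.0286
grasp_force: 59.7
```

```bash
python3 -c "
from h import *
go((467,-368,94,180)); im=env.get_image('top')
Q=world(im).reshape(-1,3); r=Q[(np.hypot(Q[:,0]-.4665,Q[:,1]+.368)<.12)&(Q[:,2]>.099)&(Q[:,2]<.118)]; print(len(r),r.min(0),r.max(0))
im=env.get_image('side'); save(im,'side5')"
```

```text
from [ 468.4 -368.3  118.3] -180.0
  move 1 x [0.14, 0.03, 2.43]
2911 [ 0.38974495 -0.44425419  0.1035533 ] [ 0.5481056  -0.28968171  0.11548782]
```

View pics/side5.png

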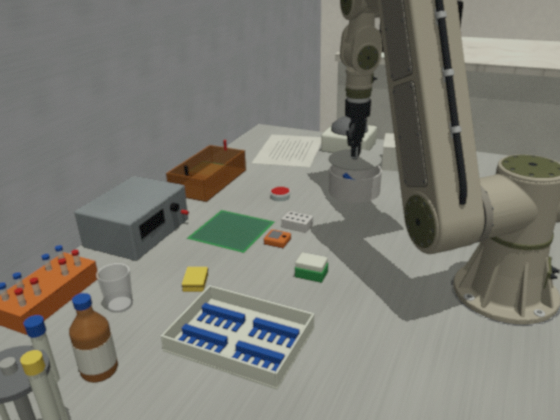

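The lid hangs level over the pot (355,163), centred near (469,-367). I correct by 1.5 mm and lower.

move_arm([
  [[0.15,-0.08,0.5],0],
  [[0,0,1],0],
  [[0,0,0.7],0],
  [[0,0,0.5],0],
  [[0,0,0.3],0],
  [[0,0,0],0],
  [[0,0,0],0],
])

```text
clock: 60.8
position: [0.4665, -0.3691, 0.0878]
eef_rot: [0.0, 3.141, -0.001]
force: [-0.2, 0.2, -3.1]
grip_width: 0.0283
grasp_force: 59.7
```

move_arm([
  [[0,0,0.15],0],
  [[0,0,0.1],0],
  [[0,0,0],0],
  [[0,0,0],0],
])

```text
clock: 61.3
position: [0.4666, -0.3693, 0.087]
eef_rot: [0.0, 3.14, -0.002]
force: [-2.6, 2.2, 8.1]
grip_width: 0.0286
grasp_force: 60.7
```

move_arm([
  [[0,0,0],0],
  [[0,0,0],0],
  [[0,0,0],0],
  [[0,0,0],0],
  [[0,0,0],0],
  [[0,0,0],0],
  [[0,0,0],0],
  [[0,0,-4],0],
  [[0,0,-4],0],
  [[0,0,-4],0],
  [[-3,5,0],0],
  [[-3,5,0],0],
  [[-3,5,0],0],
  [[-3,5,0],0],
  [[-3,5,0],0],
  [[0,0,0],0],
  [[0,0,0],0],
], claw=8.5)

```text
clock: 63.42
position: [0.6162, -0.1189, 0.2049]
eef_rot: [0.001, -3.141, 0.001]
force: [0.5, -0.4, -0.8]
grip_width: 0.0849
grasp_force: 0.0
```

```bash
python3 -c "
from h import *
im=env.get_image('top'); report(im); save(im,'top3')
Q=world(im).reshape(-1,3); Q=Q[np.hypot(Q[:,0]-.4665,Q[:,1]+.368)<.11]
for a,b in ((.1,.13),(.072,.09)):
  p=Q[(Q[:,2]>a)&(Q[:,2]<b)]; print(len(p),((p.max(0)+p.min(0))*500).round(1),np.median(p,0).round(4))
A=np.c_[p[:,:2],np.ones(len(p))]; print('slope',np.linalg.lstsq(A,p[:,2],rcond=None)[0])
"
```

```text
[119. 219.] 484 spine 534 398 size 97 19 psi 0.2 zmax 0.0263
[149. 221.] 472 spine 534 328 size 97 26 psi 0.4 zmax 0.0266
[110. 269.] 517 spine 410 399 size 97 18 psi 179.7 zmax 0.0262
[141. 271.] 504 spine 411 330 size 97 31 psi 0.2 zmax 0.0264
170 [ 467.2 -369.9  109. ] [ 0.4671 -0.3681  0.1122]
3924 [ 467.1 -370.    78.6] [ 0.4638 -0.3674  0.0786]
slope [-0.0008855  -0.00342779  0.07771744]
```

View pics/top3.png

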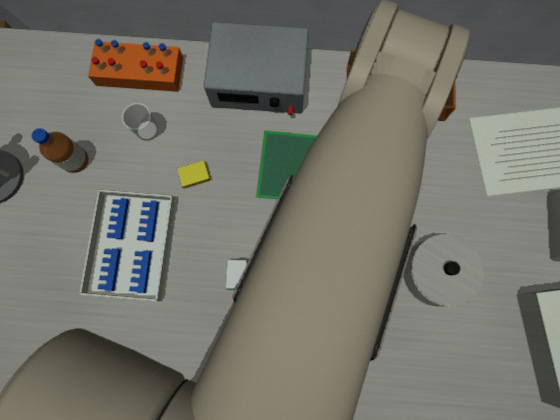

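The lid is seated level at (467,-370), flange top 78.6 mm. Four sound combs are in the tray and no blue is left on the bench.

```bash
python3 -c "
from h import *
print(env.close_job())"
```

```text
the job is handed in; nothing more can be done
None
```

The job is handed in: four sound combs are in the tray, the two damaged ones (one short, one bent) are in the pot, and the lid is back on, level and about 1 mm off centre; the judge returned no verdict.

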